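# Ink shades back in the rack

## Task

Put the four blue ink bottles back in the wooden rack, one to a well and right down, so that the row grows one shade darker from well to well, starting from the palest bottle, which already stands in its end well and stays there, to the darkest at the other end. One bottle has been left in the far end well where it does not belong. Keep the bottles upright and do not disturb the sticky notes, the stapler or the eraser.

Things in the scene. Friction and masses are not known exactly. Their poses are not given: they have to be found in the camera images.
- ink_rack: fixed wooden ink rack, 78 x 324 x 26 mm: a board 18 mm thick between two dark end cheeks 26 mm high, with five equal round wells along its y axis at y = -120, -60, 0, 60, 120 mm (x = 0), 43 mm wide, flared to 51 mm at the mouth and open down to the desk: a bottle in a well stands at z = 0. Either end may be the pale one. Origin at the centre of its underside
- ink_pale: closed round ink bottle, 72 mm high, body 36 mm across up to z = 46 mm, cap 26 mm across above 54 mm, white label band, about 85 g; origin at the centre of its underside, z along its axis. Colour: the palest, very pale blue, almost white; stands in its right place in an end well, the start of the row. It stays there.
- ink_light: closed round ink bottle, 72 mm high, body 36 mm across up to z = 46 mm, cap 26 mm across above 54 mm, white label band, about 85 g; origin at the centre of its underside, z along its axis. Colour: light sky blue, second palest.
- ink_medium: closed round ink bottle, 72 mm high, body 36 mm across up to z = 46 mm, cap 26 mm across above 54 mm, white label band, about 85 g; origin at the centre of its underside, z along its axis. Colour: medium blue, third.
- ink_deep: closed round ink bottle, 72 mm high, body 36 mm across up to z = 46 mm, cap 26 mm across above 54 mm, white label band, about 85 g; origin at the centre of its underside, z along its axis. Colour: deep dark blue, fourth.
- ink_darkest: closed round ink bottle, 72 mm high, body 36 mm across up to z = 46 mm, cap 26 mm across above 54 mm, white label band, about 85 g; origin at the centre of its underside, z along its axis. Colour: darkest, blue-black.
- sticky_notes: block of sticky notes, 76 x 77 x 18 mm, bystander; origin at the centre of its underside
- stapler: black stapler, 36 x 136 x 50 mm (long along its y), bystander; origin at the centre of its underside
- eraser: eraser in a blue card sleeve, 21 x 48 x 12 mm (long along its y), bystander; origin at the centre of its underside
Things that resemble listed ones, but are neither listed nor needed, are in the scene too. Of the things that look like the ink_darkest, take the one that is nearest to the robot's base at the start.

How it is judged:
At the end, for the whole second after the job is handed in: All five bottles upright (0.12 rad), at rest at the bottom of the wells (underside under 5 mm above the desk), from the palest in its end well to the darkest in order of shade, each within 10 mm of the rack's centre line and 12 mm of its distance (60 mm a well) from the palest (horizontal distance between ink_light and ink_pale between 0.048 and 0.072 m and x of ink_light in the frame of ink_rack between -0.01 and 0.01 m and y of ink_light in the frame of ink_rack between -0.132 and 0.132 m and horizontal distance between ink_medium and ink_pale between 0.108 and 0.132 m and x of ink_medium in the frame of ink_rack between -0.01 and 0.01 m and y of ink_medium in the frame of ink_rack between -0.132 and 0.132 m and horizontal distance between ink_deep and ink_pale between 0.168 and 0.192 m and x of ink_deep in the frame of ink_rack between -0.01 and 0.01 m and y of ink_deep in the frame of ink_rack between -0.132 and 0.132 m and horizontal distance between ink_darkest and ink_pale between 0.228 and 0.252 m and x of ink_darkest in the frame of ink_rack between -0.01 and 0.01 m and y of ink_darkest in the frame of ink_rack between -0.132 and 0.132 m and (y of ink_pale in the frame of ink_rack above 0.108 m or y of ink_pale in the frame of ink_rack below -0.108 m) and height (world z) of each of ink_pale, ink_light, ink_medium, ink_deep, ink_darkest below 0.005 m and angle between each of ink_pale, ink_light, ink_medium, ink_deep, ink_darkest's own z axis and vertical below 0.12 rad and linear speed of each of ink_pale, ink_light, ink_medium, ink_deep, ink_darkest below 0.02 m/s and angular speed of each of ink_pale, ink_light, ink_medium, ink_deep, ink_darkest below 0.3 rad/s); the robot touches nothing.
It fails at once if the palest bottle is taken out of its place (moved over 20 mm) (distance of ink_pale from where it was at the start of the episode above 0.02 m).
It fails at once if a bottle is tipped over (over 0.6 rad) (angle between any of ink_pale, ink_light, ink_medium, ink_deep, ink_darkest's own z axis and vertical above 0.6 rad).
It fails at once if the sticky notes, stapler or eraser are shifted over 20 mm (distance of any of sticky_notes, stapler, eraser from where it was at the start of the episode above 0.02 m).
It also fails if it takes over 88 s, if anything falls off the work surface, if the arm or the gripper's body presses on something with over 40 N, if the wrist force passes 120 N, or if a joint passes its speed limit or range.

## Robot

A 6-joint arm with a two-finger parallel gripper is mounted at the origin on a cart in front of the work surface, level with it; the furniture and walls round the work are solid. World frame = base frame: x ahead of the robot, y to its left, z up, the work surface at z = 0. Lengths are in m, angles in rad, forces in N, time in s.
With the tool pointing down it reaches from about 0.35 to 0.775 m from the base axis. Payload 7.3 kg.
Tool frame: the origin (TCP) lies at the centre of the arm's flange, where the gripper is bolted on; the fingertips stand 178 mm ahead of it and the grasp point (between the pads) lies 159 mm ahead of it (tip_extent is the distance from the TCP to the fingertips, in m); z points along the fingers, y is the line along which they close (so a half turn about z gives the same grasp; the last joint's range is limited). The gripper opens to 92 mm and grips with 3 to 60 N. Pads are 19 mm wide; open, the fingers measure 130 mm over their backs; the gripper's body (75 mm by 190 mm) begins 47 mm behind the grasp point.
Start: joints at [-1.494, 0.342, 1.524, -0, 1.275, -0.146], TCP at [0.116, -0.512, 0.405] pointing down, gripper open.
Joint ranges: [-2.53, 2.53], [-0.77, 2.02], [0.04, 2.7], [-1, 4.14], [0.28, 2.66], [-3.11, 3.11]. Speed limits (rad/s): [2.57, 2.57, 3.14, 3.14, 3.14, 3.14].

## Interface

Orientations are given as [roll, pitch, yaw] about the fixed x, y, z axes, in that order (R = Rz(yaw) Ry(pitch) Rx(roll)).
In Python, from cell import * gives the robot as it stands.
- The arm moves only by the tool arm_command, never from a script. Its arguments are lists of equal length, an entry for each row: "xyz": the shift along the world's x, y, z in mm, a list of three; "spin": the turn about the world's z in degrees. In form: {"xyz": [[tx, ty, tz], ...], "spin": [spin, ...]}. A call has 1 to 20 rows; each row shifts and turns the commanded pose from where the row before left it; what a row does not reach is not made up. A row lasts 1/10 s, in which the tool goes at most 50 mm and 8.59 degrees, less where a joint would pass 70% of its speed; a pose out of reach is approached as far as the arm can. A call with a gripper value outside its range is refused whole. "jaw" is the opening, from -1 (shut) to 1 (fully open), set as the call begins (left out, the last holds). The fingers move at their own pace and stop on an object; "squeeze" is the grip in N (left out, the last holds). Time passes only in rows, so rows that do not move let the fingers close. It gives the time, the measured TCP pose, the force, the opening and the grip force at its end, in the units of the state.
- observe(): the state, without advancing time (a new reading comes with each control period).
- read_camera(name): name is "side" or "top" or "wrist"; returns a dict with "img" (384x512x3 uint8, red, green, blue), "depth" (384x512 float32, m along the optical axis (not along the pixel's ray), 0 where there is no reading), "fx", "fy", "cx", "cy" (pixels), "world_from_camera" (4x4, takes a point from camera to world coordinates). Camera axes: x right, y up, looking along -z (the intrinsics and any distortion apply to the point x, -y, -z); pixel columns grow to the right and rows downward; lengths in m; the calibration is good to about 2 mm. The wrist camera is an equidistant fisheye: a pixel r from the principal point sees the ray r / f radians off the axis. A picture is of the moment at which its call begins.
- hand_in(): hands the job in; it is judged then, once.
The state is a dict: "time": time; "qpos": joint angles; "qvel": joint speeds; "joint_efforts": joint torques, N m; "tool_pos": TCP position; "tool_rot": TCP orientation; "contact_force": force on the tool from outside, world axes, zero at the start; "torque": the same for the moment, N m; "opening": finger opening in m; "grip_force": force on a finger pad.
Only numpy, scipy, OpenCV 4.12 (cv2) and the standard library are available. Lean on these libraries where they do the work, as an engineer would, in place of code of your own. Each camera call takes 0.05 s, during which the arm holds its last target. There are 200 camera calls.

## Working session

There is one attempt and no reset: what is moved stays moved. The work goes in short steps, Python scripts to look and compute and a tool call to move; the robot and the scene stay as the last step left them, time stands still between calls to the robot, and variables do not carry over. Pictures are saved under pics/ and viewed, at most 14 in all, crops included, and the job is handed in when it is done.

Besides the shell and the picture viewer there is one more tool, called after "Emit:" by a JSON object that holds its "name" and its "arguments", one argument or row to a line. arm_command: Moves the arm, as the interface text tells. Its arguments: {"type":"object","properties":{"xyz":{"type":"array","items":{"type":"array","items":{"type":"number"}}},"spin":{"type":"array","items":{"type":"number"}},"jaw":{"type":"number"},"squeeze":{"type":"number"}},"required":["xyz","spin"]}

```bash
mkdir -p pics; cat > h.py <<'E'
from cell import *
import numpy as np, cv2
def cam(n,save=None):
    c=read_camera(n); 
    if save: cv2.imwrite(f'pics/{save}.png',c['img'][:,:,::-1])
    return c
def ray(c,u,v):
    d=np.array([(u-c['cx'])/c['fx'],-(v-c['cy'])/c['fy'],-1.]); T=np.array(c['world_from_camera'])
    return T[:3,3],T[:3,:3]@d
def onz(c,u,v,z):
    o,d=ray(c,u,v); return (o+d*(z-o[2])/d[2])
E
python3 - <<'E'
from h import *
a=cam('top','top'); b=cam('side','side')
for c in(a,b): print(c['fx'],c['cx'],c['cy'],np.round(c['world_from_camera'],3).tolist())
np.savez('top.npz',**a)
o=observe();print(o['time'],o['tool_pos'],o['tool_rot'],o['opening'])
cv2.imwrite('pics/both.png',np.hstack([a['img'],b['img']])[:,:,::-1][:, :])
E
```

```text
392.5705601299627 257.73476915495695 190.30206421589665 [[-0.023, 0.989, -0.147, 0.407], [-1.0, -0.025, -0.013, -0.166], [-0.016, 0.147, 0.989, 0.904], [0.0, 0.0, 0.0, 1.0]]
351.1422527524071 258.405305378045 188.48522761108742 [[-0.999, 0.037, -0.024, 0.525], [-0.041, -0.58, 0.813, 0.549], [0.016, 0.813, 0.581, 0.541], [0.0, 0.0, 0.0, 1.0]]
0.1 [ 0.1160248  -0.51190859  0.40411751] [-3.14024514e+00 -2.03221308e-04  2.22812442e-01] 0.09179324349767
```

View pics/top.png

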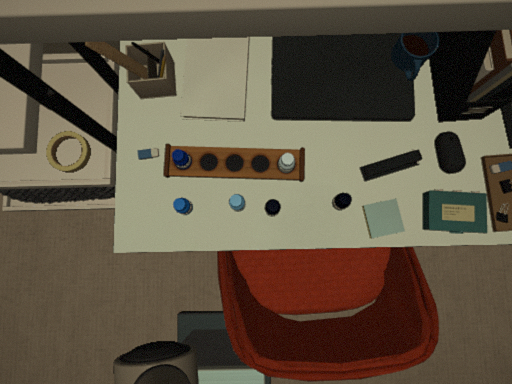

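View pics/side.png

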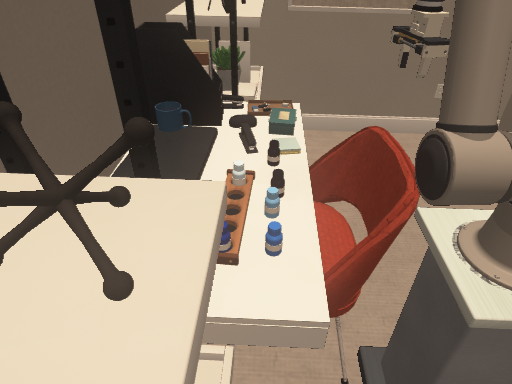

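The top view shows the rack at (165–305, 145–180). The pale bottle is in the right-hand well at (287,161) and a deep-blue bottle is in the left-hand well at (181,158). Outside the rack are medium at (182,205), light at (237,201), and two dark ones at (272,207) and (342,200). The two dark ones are the lookalikes for ink_darkest, and the nearer to the base is (272,207).

```bash
python3 - <<'E'
from h import *
c=dict(np.load('top.npz')); im=c['img']; D=c['depth']
H,W=D.shape
vv,uu=np.mgrid[:H,:W]
T=c['world_from_camera']
P=np.stack([(uu-c['cx'])/c['fx']*D,-(vv-c['cy'])/c['fy']*D,-D],-1)@T[:3,:3].T+T[:3,3]
for n,(u,v) in dict(pale=(287,161),deep=(181,158),med=(182,205),light=(237,201),dk1=(272,207),dk2=(342,200)).items():
    s=(slice(v-14,v+14),slice(u-14,u+14))
    m=((P[s][...,2]>0.062)&(P[s][...,2]<.085)).astype(np.uint8)
    k,l,st,ce=cv2.connectedComponentsWithStats(m); 
    i=1+np.argmax(st[1:,4]); cu,cv_=ce[i]+[u-14,v-14]
    col=im[s][l==i].mean(0).round()
    p=onz(c,cu,cv_,.072); print(n,st[i,4],np.round([cu,cv_],1),p.round(4),np.hypot(*p[:2]).round(3),col, np.median(P[s][l==i][:,2]).round(4))
# rack: brown mask
hsv=cv2.cvtColor(im,cv2.COLOR_RGB2HSV)
m=((hsv[...,0]<15)&(hsv[...,1]>110)).astype(np.uint8); m[:130]=0;m[200:]=0;m[:,:150]=0;m[:,320:]=0
ct=max(cv2.findContours(cv2.morphologyEx(m,cv2.MORPH_CLOSE,np.ones((25,25))),0,1)[0],key=cv2.contourArea)
r=cv2.minAreaRect(ct); print(r,[onz(c,*q,.02).round(3).tolist() for q in cv2.boxPoints(r)], onz(c,*r[0],.02))
for (u,v) in[(209,162),(235,162),(261,163)]:
    s=(slice(v-11,v+12),slice(u-11,u+12)); g=(im[s].max(-1)<45).astype(np.uint8)
    M=cv2.moments(g,True); p=(u-11+M['m10']/M['m00'],v-11+M['m01']/M['m00']); print(M['m00'],p,onz(c,*p,.012).round(4))
print('chair z',np.nanmax(P[255:370,220:440,2]), P[300,230],P[330,420], P[260,230])
cv2.imwrite('pics/crop.png',cv2.resize(im[135:225,150:370],None,fx=3.6,fy=3.6,interpolation=2)[:,:,::-1])
E
```

```text
pale 128 [287. 159.] [ 0.598  -0.2201  0.072 ] 0.637 [152. 160. 145.] 0.0713
deep 129 [177.6 155.2] [0.6128 0.0176 0.072 ] 0.613 [16. 37. 84.] 0.0713
med 130 [179. 204.] [0.5059 0.0139 0.072 ] 0.506 [ 38.  85. 127.] 0.0717
light 124 [235.4 200.4] [ 0.5105 -0.107   0.072 ] 0.522 [ 95. 134. 145.] 0.0716
dk1 126 [272.4 205.5] [ 0.4976 -0.1856  0.072 ] 0.531 [11. 14. 20.] 0.0716
dk2 129 [344.7 198.9] [ 0.508  -0.3398  0.072 ] 0.611 [11. 12. 18.] 0.0716
((233.9107666015625, 161.96725463867188), (139.3354949951172, 32.075721740722656), 1.722662091255188) [[0.578, 0.061, 0.02], [0.654, 0.059, 0.02], [0.635, -0.264, 0.02], [0.56, -0.258, 0.02]] [ 0.6062305  -0.10117721  0.02      ]
222.0 (208.37387387387386, 161.5990990990991) [ 0.6105 -0.0411  0.012 ]
227.0 (234.1057268722467, 162.4625550660793) [ 0.6068 -0.101   0.012 ]
228.0 (259.9561403508772, 163.26754385964912) [ 0.6033 -0.1611  0.012 ]
chair z 0.9040457297641589 [ 0.28841353 -0.08167075 -0.05526517] [ 0.22728152 -0.49499232  0.02315783] [ 0.37784679 -0.06917669 -0.21286872]
```

View pics/crop.png

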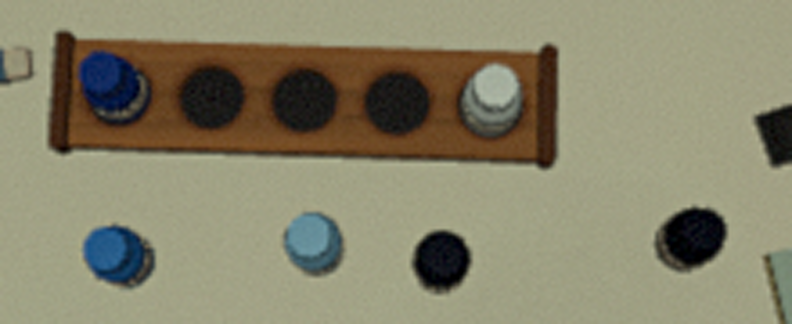

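The crop confirms it: palest at the right end (y≈-0.220), deep in the left end well, darkest = (272,207). From pale, the wells are at (0.5993,-0.2208), (0.603,-0.161), (0.6067,-0.101), (0.6103,-0.041) and (0.614,0.0187). I'll grip across the rack (yaw 86.6°), deep first.

Emit:
{"name": "arm_command", "arguments": {
  "xyz": [
    [10,10,0],
    [20,20,0],
    [28,30,-5],
    [28,30,-5],
    [28,30,-5],
    [28,30,-5],
    [28,30,-5],
    [28,30,-5],
    [28,30,-5],
    [28,30,-5],
    [28,30,-5],
    [28,30,-5],
    [28,30,-5],
    [28,30,-5],
    [28,30,-5],
    [28,30,-5],
    [28,30,-5],
    [28,30,-5],
    [12,15,-5],
    [7,5,0]
  ],
  "spin": [0,3.8,4,4,4,4,4,4,4,4,4,4,4,4,4,4,4,4,4,2],
  "jaw": 0.6
}}

```text
time: 2.1
tool_pos: [0.6131, 0.0207, 0.3185]
tool_rot: [-3.139, -0.001, 1.516]
contact_force: [-0.1, -0.4, 0.3]
opening: 0.0732
grip_force: 0.0
```

```bash
python3 - <<'E'
from h import *
c=cam('wrist','w1')
o=observe();print(o['time'],o['tool_pos'],np.degrees(o['tool_rot']),o['opening'],o['contact_force'],o['qpos'])
E
```

```text
2.15 [0.61360674 0.02015148 0.31907979] [-1.79954302e+02 -2.43585667e-02  8.68606949e+01] 0.07347737520823915 [ 0.38472251  1.06064532 -0.45052347] [-9.20276989e-02  5.77152563e-01  1.38549544e+00  4.27413745e-04
  1.17975755e+00 -3.73997279e-02]
```

View pics/w1.png

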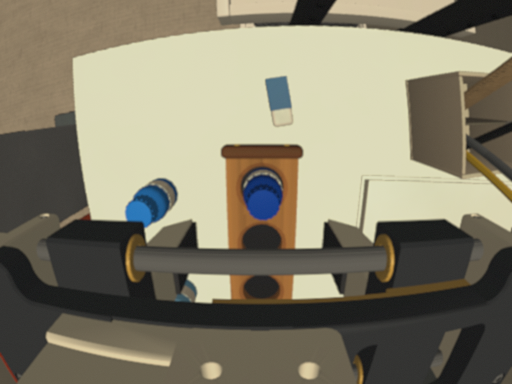

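The wrist view shows the deep bottle at (263,195), midway between the fingers (about 190 to 330). Descending and gripping.

Emit:
{"name": "arm_command", "arguments": {
  "xyz": [
    [0,-2,-10],
    [0,0,-20],
    [0,0,-20],
    [0,0,-20],
    [0,0,-20],
    [0,0,-15],
    [0,0,-8],
    [0,0,-4],
    [0,0,0],
    [0,0,0]
  ],
  "spin": [0,0,0,0,0,0,0,0,0,0]
}}

```text
time: 3.15
tool_pos: [0.6132, 0.0157, 0.2035]
tool_rot: [3.14, 0.0, 1.51]
contact_force: [-0.1, 0.3, -0.5]
opening: 0.0731
grip_force: 0.0
```

Emit:
{"name": "arm_command", "arguments": {
  "xyz": [
    [0,0,0],
    [0,0,0],
    [0,0,0],
    [0,0,0],
    [0,0,0],
    [0,0,0],
    [0,0,0],
    [0,0,0]
  ],
  "spin": [0,0,0,0,0,0,0,0],
  "jaw": -1,
  "squeeze": 15
}}

```text
time: 3.95
tool_pos: [0.6131, 0.016, 0.2028]
tool_rot: [3.141, -0.0, 1.511]
contact_force: [0.3, 0.9, 0.0]
opening: 0.0354
grip_force: 15.0
```

Emit:
{"name": "arm_command", "arguments": {
  "xyz": [
    [0,0,5],
    [0,0,10],
    [0,0,15],
    [0,0,15],
    [0,0,5],
    [0,-4,0],
    [-1,-15,0],
    [-1,-20,0],
    [-1,-15,0],
    [0,-5,0],
    [0,0,0],
    [0,0,-10],
    [0,0,-10],
    [0,0,-10],
    [0,0,-8],
    [0,0,-5],
    [0,0,-4],
    [0,0,-2],
    [0,0,0],
    [0,0,0]
  ],
  "spin": [0,0,0,0,0,0,0,0,0,0,0,0,0,0,0,0,0,0,0,0]
}}

```text
time: 5.95
tool_pos: [0.6101, -0.043, 0.204]
tool_rot: [3.141, 0.0, 1.511]
contact_force: [0.1, 0.1, -1.5]
opening: 0.0351
grip_force: 15.0
```

Emit:
{"name": "arm_command", "arguments": {
  "xyz": [
    [0,0,0],
    [0,0,0],
    [0,0,0],
    [0,0,0],
    [0,0,0],
    [0,0,5],
    [0,0,15],
    [0,0,25],
    [0,0,25],
    [0,0,25],
    [0,0,15],
    [-10,-12,0],
    [-20,-25,0],
    [-25,-33,0],
    [-25,-33,0],
    [-20,-25,0],
    [-10,-12,0],
    [-2,-3,0],
    [0,0,0],
    [0,0,0]
  ],
  "spin": [0,0,0,0,0,0,0,0,0,0,0,0,0,0,0,0,0,0,0,0],
  "jaw": 0.5
}}

```text
time: 7.95
tool_pos: [0.4985, -0.1853, 0.3135]
tool_rot: [3.141, -0.0, 1.512]
contact_force: [1.1, 0.3, -0.9]
opening: 0.0687
grip_force: 0.0
```

```bash
python3 - <<'E'
from h import *
a=cam('side'); b=cam('wrist')
cv2.imwrite('pics/s2.png',np.hstack([cv2.resize(a['img'][130:280,180:330],(480,480)),b['img'][:,100:412][:384]][:1]+[cv2.resize(b['img'][:,96:416],(300,360))][:0])[:,:,::-1])
o=observe();print(o['time'],o['tool_pos'],o['opening'])
E
```

```text
8.05 [ 0.49863012 -0.18509901  0.31358544] 0.06863676147652947
```

View pics/s2.png

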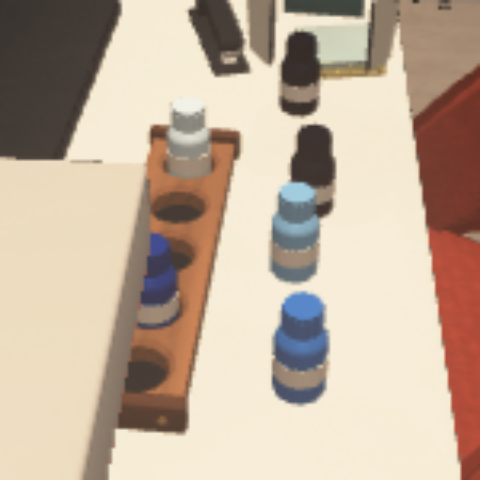

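In the side crop, deep sits low in well 4 at (155,285) and well 5 at (145,370) is empty. Next is darkest.

Emit:
{"name": "arm_command", "arguments": {
  "xyz": [
    [-1,0,-10],
    [0,0,-20],
    [0,0,-20],
    [0,0,-20],
    [0,0,-20],
    [0,0,-12],
    [0,0,-6],
    [0,0,-3],
    [0,0,0],
    [0,0,0]
  ],
  "spin": [0,0,0,0,0,0,0,0,0,0]
}}

```text
time: 9.05
tool_pos: [0.4973, -0.1861, 0.2034]
tool_rot: [3.14, 0.001, 1.511]
contact_force: [-0.4, -0.3, -0.5]
opening: 0.0686
grip_force: 0.0
```

Emit:
{"name": "arm_command", "arguments": {
  "xyz": [
    [0,0,0],
    [0,0,0],
    [0,0,0],
    [0,0,0],
    [0,0,0],
    [0,0,0],
    [0,0,0],
    [0,0,0]
  ],
  "spin": [0,0,0,0,0,0,0,0],
  "jaw": -1
}}

```text
time: 9.85
tool_pos: [0.4971, -0.186, 0.2029]
tool_rot: [3.141, 0.0, 1.511]
contact_force: [0.4, -0.5, 1.8]
opening: 0.0355
grip_force: 15.0
```

Emit:
{"name": "arm_command", "arguments": {
  "xyz": [
    [0,0,5],
    [0,0,10],
    [0,0,20],
    [0,0,20],
    [0,0,20],
    [0,0,15],
    [0,0,5],
    [6,10,0],
    [12,20,0],
    [18,30,0],
    [18,30,0],
    [18,30,0],
    [18,30,0],
    [14,28,0],
    [8,16,0],
    [4,8,0],
    [0,2,0],
    [0,0,0],
    [0,0,0]
  ],
  "spin": [0,0,0,0,0,0,0,0,0,0,0,0,0,0,0,0,0,0,0]
}}

```text
time: 11.75
tool_pos: [0.6127, 0.0169, 0.2978]
tool_rot: [-3.141, 0.0, 1.51]
contact_force: [0.6, -0.1, -0.4]
opening: 0.0351
grip_force: 15.0
```

Emit:
{"name": "arm_command", "arguments": {
  "xyz": [
    [1,1,-10],
    [0,0,-20],
    [0,0,-20],
    [0,0,-12],
    [0,0,-10],
    [0,0,-8],
    [0,0,-6],
    [0,0,-4],
    [0,0,-3],
    [0,0,-1],
    [0,0,0],
    [0,0,0]
  ],
  "spin": [0,0,0,0,0,0,0,0,0,0,0,0]
}}

```text
time: 12.95
tool_pos: [0.6141, 0.019, 0.2041]
tool_rot: [3.141, 0.0, 1.511]
contact_force: [0.4, 0.2, -0.4]
opening: 0.0354
grip_force: 15.0
```

Emit:
{"name": "arm_command", "arguments": {
  "xyz": [
    [0,0,0],
    [0,0,0],
    [0,0,0],
    [0,0,0],
    [0,0,0],
    [0,0,5],
    [0,0,15],
    [0,0,25],
    [0,0,25],
    [0,0,25],
    [0,0,15],
    [-10,-10,0],
    [-18,-22,0],
    [-24,-30,0],
    [-24,-30,0],
    [-16,-20,0],
    [-8,-10,0],
    [-3,-4,0],
    [0,0,0],
    [0,0,0]
  ],
  "spin": [0,0,0,0,0,0,0,0,0,0,0,0,0,0,0,0,0,0,0,0],
  "jaw": 0.5
}}

```text
time: 14.95
tool_pos: [0.5116, -0.1064, 0.3138]
tool_rot: [3.141, -0.0, 1.512]
contact_force: [0.3, -0.2, 1.2]
opening: 0.0687
grip_force: 0.0
```

Emit:
{"name": "arm_command", "arguments": {
  "xyz": [
    [0,0,-10],
    [0,0,-20],
    [0,0,-20],
    [0,0,-20],
    [0,0,-20],
    [0,0,-12],
    [0,0,-6],
    [0,0,-3],
    [0,0,0],
    [0,0,0]
  ],
  "spin": [0,0,0,0,0,0,0,0,0,0]
}}

```text
time: 15.95
tool_pos: [0.5113, -0.1071, 0.2034]
tool_rot: [3.14, 0.0, 1.511]
contact_force: [0.4, -0.4, -0.0]
opening: 0.0689
grip_force: 0.0
```

Emit:
{"name": "arm_command", "arguments": {
  "xyz": [
    [0,0,0],
    [0,0,0],
    [0,0,0],
    [0,0,0],
    [0,0,0],
    [0,0,0],
    [0,0,0],
    [0,0,0]
  ],
  "spin": [0,0,0,0,0,0,0,0],
  "jaw": -1
}}

```text
time: 16.75
tool_pos: [0.5111, -0.1071, 0.2028]
tool_rot: [3.141, 0.0, 1.511]
contact_force: [-0.0, -0.4, 2.2]
opening: 0.0354
grip_force: 15.0
```

Emit:
{"name": "arm_command", "arguments": {
  "xyz": [
    [0,0,5],
    [0,0,10],
    [0,0,20],
    [0,0,20],
    [0,0,20],
    [0,0,10],
    [0,0,5],
    [6,-4,0],
    [14,-8,0],
    [22,-12,0],
    [22,-12,0],
    [16,-10,0],
    [8,-6,0],
    [4,-2,0],
    [0,0,0],
    [0,0,0]
  ],
  "spin": [0,0,0,0,0,0,0,0,0,0,0,0,0,0,0,0]
}}

```text
time: 18.35
tool_pos: [0.6025, -0.1606, 0.2924]
tool_rot: [-3.141, -0.0, 1.511]
contact_force: [-0.6, -0.4, -0.6]
opening: 0.0356
grip_force: 15.0
```

Emit:
{"name": "arm_command", "arguments": {
  "xyz": [
    [0,0,-10],
    [0,0,-18],
    [0,0,-18],
    [0,0,-10],
    [0,0,-10],
    [0,0,-8],
    [0,0,-6],
    [0,0,-4],
    [0,0,-3],
    [0,0,-2],
    [0,0,0],
    [0,0,0]
  ],
  "spin": [0,0,0,0,0,0,0,0,0,0,0,0]
}}

```text
time: 19.55
tool_pos: [0.6031, -0.161, 0.204]
tool_rot: [3.141, 0.0, 1.511]
contact_force: [0.3, 0.7, -1.7]
opening: 0.0356
grip_force: 15.0
```

Emit:
{"name": "arm_command", "arguments": {
  "xyz": [
    [0,0,0],
    [0,0,0],
    [0,0,0],
    [0,0,0],
    [0,0,0],
    [0,0,5],
    [0,0,15],
    [0,0,25],
    [0,0,25],
    [0,0,25],
    [0,0,15],
    [-8,12,0],
    [-14,25,0],
    [-18,34,0],
    [-20,36,0],
    [-18,34,0],
    [-12,22,0],
    [-6,10,0],
    [-1,2,0],
    [0,0,0]
  ],
  "spin": [0,0,0,0,0,0,0,0,0,0,0,0,0,0,0,0,0,0,0,0],
  "jaw": 0.5
}}

```text
time: 21.55
tool_pos: [0.5065, 0.0136, 0.3144]
tool_rot: [3.14, 0.0, 1.511]
contact_force: [-0.1, 0.2, 0.6]
opening: 0.0689
grip_force: 0.0
```

Emit:
{"name": "arm_command", "arguments": {
  "xyz": [
    [0,0,-10],
    [0,0,-20],
    [0,0,-20],
    [0,0,-20],
    [0,0,-20],
    [0,0,-12],
    [0,0,-6],
    [0,0,-3],
    [0,0,0],
    [0,0,0]
  ],
  "spin": [0,0,0,0,0,0,0,0,0,0]
}}

```text
time: 22.55
tool_pos: [0.5063, 0.0139, 0.2033]
tool_rot: [3.14, 0.0, 1.511]
contact_force: [0.0, 0.1, 0.6]
opening: 0.0687
grip_force: 0.0
```

Emit:
{"name": "arm_command", "arguments": {
  "xyz": [
    [0,0,0],
    [0,0,0],
    [0,0,0],
    [0,0,0],
    [0,0,0],
    [0,0,0],
    [0,0,0],
    [0,0,0]
  ],
  "spin": [0,0,0,0,0,0,0,0],
  "jaw": -1
}}

```text
time: 23.35
tool_pos: [0.5061, 0.014, 0.2028]
tool_rot: [3.141, -0.0, 1.511]
contact_force: [0.0, -0.1, 1.5]
opening: 0.0352
grip_force: 15.0
```

To well 3 (0.6067,-0.101): +100, -115.

Emit:
{"name": "arm_command", "arguments": {
  "xyz": [
    [0,0,5],
    [0,0,10],
    [0,0,20],
    [0,0,20],
    [0,0,20],
    [0,0,15],
    [0,0,5],
    [5,-6,0],
    [14,-15,0],
    [24,-27,0],
    [24,-27,0],
    [18,-22,0],
    [10,-12,0],
    [5,-6,0],
    [0,0,0],
    [0,0,0]
  ],
  "spin": [0,0,0,0,0,0,0,0,0,0,0,0,0,0,0,0]
}}

```text
time: 24.95
tool_pos: [0.6056, -0.1006, 0.2971]
tool_rot: [-3.14, -0.001, 1.511]
contact_force: [-0.4, 0.5, -0.7]
opening: 0.0357
grip_force: 15.0
```

Emit:
{"name": "arm_command", "arguments": {
  "xyz": [
    [0,0,-10],
    [0,0,-20],
    [0,0,-20],
    [0,0,-12],
    [0,0,-10],
    [0,0,-8],
    [0,0,-6],
    [0,0,-4],
    [0,0,-3],
    [0,0,-1],
    [0,0,0],
    [0,0,0]
  ],
  "spin": [0,0,0,0,0,0,0,0,0,0,0,0]
}}

```text
time: 26.15
tool_pos: [0.6061, -0.1011, 0.204]
tool_rot: [3.141, 0.0, 1.511]
contact_force: [0.9, -1.0, -0.8]
opening: 0.0358
grip_force: 15.0
```

Emit:
{"name": "arm_command", "arguments": {
  "xyz": [
    [0,0,0],
    [0,0,0],
    [0,0,0],
    [0,0,0],
    [0,0,0],
    [0,0,5],
    [0,0,15],
    [0,0,25],
    [0,0,25],
    [0,0,25],
    [0,0,15],
    [-10,-12,10],
    [-20,-25,10],
    [-20,-35,10],
    [-20,-35,10],
    [-20,-35,10],
    [-20,-35,0],
    [-10,-20,0],
    [0,0,0],
    [0,0,0]
  ],
  "spin": [0,0,0,0,0,0,0,0,0,0,0,0,0,0,0,0,0,0,0,0],
  "jaw": 0.5
}}

```text
time: 28.15
tool_pos: [0.4853, -0.2984, 0.3635]
tool_rot: [-3.141, -0.001, 1.509]
contact_force: [0.6, 0.1, -0.0]
opening: 0.069
grip_force: 0.0
```

```bash
python3 - <<'E'
from h import *
c=cam('top'); im=c['img']; D=c['depth']
H,W=D.shape
vv,uu=np.mgrid[:H,:W]; T=np.array(c['world_from_camera'])
P=np.stack([(uu-c['cx'])/c['fx']*D,-(vv-c['cy'])/c['fy']*D,-D],-1)@T[:3,:3].T+T[:3,3]
m=((P[...,2]>.062)&(P[...,2]<.09)); m[:140]=0;m[185:]=0;m[:,:160]=0;m[:,310:]=0
k,l,st,ce=cv2.connectedComponentsWithStats(m.astype(np.uint8))
for i in range(1,k):
    if st[i,4]>30: print(st[i,4],onz(c,*ce[i],.072).round(4),np.median(P[l==i][:,2]).round(4),im[l==i].mean(0).round())
s=cam('side')['img']
cv2.imwrite('pics/end.png',np.hstack([cv2.resize(im[130:230,140:330],(456,240)),cv2.resize(s[130:280,180:330],(240,240))])[:,:,::-1])
print(observe()['tool_pos'])
E
```

```text
129 [0.6121 0.018  0.072 ] 0.0717 [12. 12. 17.]
123 [ 0.6085 -0.0407  0.072 ] 0.0714 [19. 41. 91.]
123 [ 0.6042 -0.1001  0.072 ] 0.0712 [ 34.  85. 131.]
125 [ 0.6008 -0.1607  0.072 ] 0.0713 [ 94. 133. 144.]
127 [ 0.5981 -0.22    0.072 ] 0.0712 [160. 169. 153.]
[ 0.48610024 -0.29731664  0.36353548]
```

View pics/end.png

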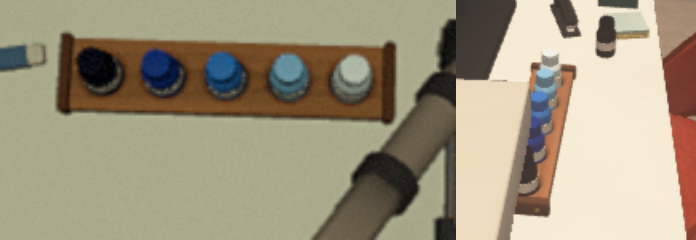

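All five bottles stand in order, with cap tops at 71–72 mm, so they are right down in the wells and spaced about 60 mm apart. The arm is clear, so I'm handing in.

```bash
python3 -c "
from cell import *
print(hand_in())"
```

```text
the job is handed in; nothing more can be done
None
```

The four bottles are in the rack, right down and in order from palest to darkest, confirmed in the final camera views; the job was handed in at about 28 s of the 88 s, and no verdict was returned.

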